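Carry over a mosaic row in mirror order

ROBOT

A 6-joint arm with a two-finger parallel gripper is mounted at the origin on a cart in front of the work surface, level with it; the furniture and walls round the work are solid. World frame = base frame: x ahead of the robot, y to its left, z up, the work surface at z = 0. Lengths are in m, angles in rad, forces in N, time in s.
With the tool pointing down it reaches from about 0.25 to 0.775 m from the base axis. Payload 4 kg.
Tool frame: the origin (TCP) lies midway between the tips of the shut fingers; the grasp point (between the pads) lies 19 mm behind it (robot.tcp_to_grasp is the distance from the TCP to the grasp point, in m); z points along the fingers, y is the line along which they close (so a half turn about z gives the same grasp; the last joint's range is limited). The gripper opens to 94 mm and grips with 3 to 60 N. Pads are 16 mm wide; open, the fingers measure 119 mm over their backs; the gripper's body (75 mm by 177 mm) begins 78 mm behind the grasp point.
Start: joints at [-1.253, 0.087, 1.371, -0, 1.684, -0.103], TCP at [0.225, -0.502, 0.206] pointing down, gripper open.
Joint ranges: [-3.1, 3.1], [-0.76, 2.03], [0.27, 2.55], [-1.08, 4.22], [0.17, 2.65], [-2.57, 2.57]. Speed limits (rad/s): [2.79, 2.79, 3.14, 3.14, 3.14, 3.14].

INTERFACE

Orientations are given as [roll, pitch, yaw] about the fixed x, y, z axes, in that order (R = Rz(yaw) Ry(pitch) Rx(roll)).
In Python, from bench import robot, viewer gives the robot as it stands. The module is installed in compiled form; this text tells all that it offers.
- The arm moves only by the shell command python3 -m handwheel 'ROWS' [OPENING]. ROWS is JSON, a list of rows, each a list of 6 numbers: the shift along the tool's x, y, z in units of 0.2 m (1.0 is 0.2 m), then the turn, a rotation vector about the tool's x, y, z in units of 30 degrees (1.0 is 30 degrees). In form: [[x, y, z, wx, wy, wz], ...]. A call has 1 to 10 rows; each row is the pose to reach, as a shift and turn from the pose commanded when the call began, along the tool's axes at that moment; what a row does not reach only later rows make up. A row lasts 1/12 s, in which the tool goes at most 41.7 mm and 7.16 degrees, less where a joint would pass 70% of its speed; a pose out of reach is approached as far as the arm can. A call with a number of a shift or a turn outside -1 to 1 is refused whole. A call with a gripper value outside its range is refused whole. OPENING is the gripper's target within -1 to 1 (shut at 1, half-way at 0, fully open at -1), set as the call begins (- or left out, the last holds). The fingers move at their own pace and stop on an object; the grip force is fixed at half the most. Time passes only in rows, so rows that repeat a pose let the fingers close. It gives the time, the measured TCP pose, the force, the opening and the grip force at its end, in the units of the state.
- robot.get_obs(): the state, without advancing time (a new reading comes with each control period).
- viewer.snapshot(name): name is "scene" or "top" or "wrist"; returns the picture (400x640x3 uint8, red, green, blue); there is no depth.
- viewer.calibration(name): a dict with "fx", "fy", "cx", "cy" (pixels), "R" (3x3) and "t" (3): a world point X has camera coordinates R X + t. Camera axes: x right, y down, z forward; pixel columns grow to the right and rows downward; lengths in m; the calibration is good to about 2 mm. The wrist camera is an equidistant fisheye: a pixel r from the principal point sees the ray r / f radians off the axis. A picture is of the moment at which its call begins: read the wrist's pose just before it. calibration takes no time and is no camera call; for the wrist camera it gives the pose at the moment of the call.
- robot.close_job(): hands the job in; it is judged then, once.
The state is a dict: "time": time; "joint_positions": joint angles; "qvel": joint speeds; "joint_torque": joint torques, N m; "tool_pos": TCP position; "ee_rot": TCP orientation; "wrist_force": force on the tool from outside, world axes, zero at the start; "wrist_torque": the same for the moment, N m; "width": finger opening in m; "finger_force": force on a finger pad.
Only numpy, scipy, OpenCV 4.12 (cv2) and the standard library are available. Lean on these libraries where they do the work, as an engineer would, in place of code of your own. Each camera call takes 0.05 s, during which the arm holds its last target. There are 200 camera calls.

TASK

Move the four glass slabs from the wooden rack to the metal rack so that the row is reversed: the slab next to the round pin on the wooden rack goes to the place farthest from the pin on the metal rack, the next one to the second farthest, and so on until the last is next to the pin. Take each slab straight to its right place and lay it flat in the middle of it, one slab to a place; never let a slab down on the worktop, and leave the marker, the tape and the nippers where they lie.

Things in the scene. Friction and masses are not known exactly. Their poses are not given: they have to be found in the camera images.
- wood_rack: fixed wooden rack at any angle: board 12 mm thick, 70 wide, five cross ribs (6 mm wide, 6.5 high) parting it into four places 62 mm long, open at the long sides. Origin: worktop height, under the row's middle; x along the row to the end with the pin, y across. Place centres: x = +102, +34, -34, -102 mm, y = 0, z = 12. Pin (round, upright): 18 mm thick, 30 high, dark steel, at x = +153. All four places are taken at the start.
- metal_rack: fixed bare steel rack at any angle: board 12 mm thick, 70 wide, five cross ribs (6 mm wide, 6.5 high) parting it into four places 62 mm long, open at the long sides. Origin: worktop height, under the row's middle; x along the row to the end with the pin, y across. Place centres: x = +102, +34, -34, -102 mm, y = 0, z = 12. Pin (round, upright): 18 mm thick, 30 high, dark steel, at x = +153. Empty at the start.
- slab_1: loose broken slab of red mosaic glass, irregular, about 37 x 41 x 10 mm, 40 g, flat top and bottom. Starts flat in one of the wooden rack's places, drawn afresh. Origin: centre of its underside, z up. Its two flattest sides face the rack's long edges within 0.2 rad, 31 to 35 mm apart: grip it there, across the rack, fingertips 2 to 4 mm above the board; any yaw will do in the end.
- slab_2: loose broken slab of blue mosaic glass, irregular, about 37 x 36 x 10 mm, 40 g, flat top and bottom. Starts flat in one of the wooden rack's places, drawn afresh. Origin: centre of its underside, z up. Its two flattest sides face the rack's long edges within 0.2 rad, 31 to 35 mm apart: grip it there, across the rack, fingertips 2 to 4 mm above the board; any yaw will do in the end.
- slab_3: loose broken slab of ochre mosaic glass, irregular, about 33 x 30 x 11 mm, 40 g, flat top and bottom. Starts flat in one of the wooden rack's places, drawn afresh. Origin: centre of its underside, z up. Its two flattest sides face the rack's long edges within 0.2 rad, 28 to 32 mm apart: grip it there, across the rack, fingertips 2 to 4 mm above the board; any yaw will do in the end.
- slab_4: loose broken slab of purple mosaic glass, irregular, about 41 x 35 x 11 mm, 40 g, flat top and bottom. Starts flat in one of the wooden rack's places, drawn afresh. Origin: centre of its underside, z up. Its two flattest sides face the rack's long edges within 0.2 rad, 33 to 37 mm apart: grip it there, across the rack, fingertips 2 to 4 mm above the board; any yaw will do in the end.
- marker: bystander: a red and white marker pen, 17 x 135 x 16 mm, lying on the worktop between the racks, near the robot. Origin: middle of its underside; its length runs along its own y.
- masking_tape: bystander: a roll of masking tape lying flat on the worktop beyond the racks, 104 mm across, 25 mm high. Origin: middle of its underside.
- nippers: bystander: a pair of red-handled nippers lying on the worktop at the far right, beside the lath, 60 x 189 x 15 mm. Origin: middle of its underside; its length runs along its own y.

How it is judged:
By the outcome, as a careful person would: the job done as asked, in the order asked, and still so for the second after the job is handed in, with the robot touching nothing.
It also fails if it takes over 104 s, if anything falls off the work surface, if the arm or the gripper's body presses on something with over 40 N, if the wrist force passes 120 N, or if a joint passes its speed limit or range.

## Working session

There is one attempt and no reset: what is moved stays moved. The work goes in short steps, Python scripts to look and compute and a shell command to move; the robot and the scene stay as the last step left them, time stands still between calls to the robot, and variables do not carry over. Pictures are saved under pics/ and viewed, at most 14 in all, crops included, and the job is handed in when it is done.

```bash
mkdir -p pics
python3 - <<'E'
from bench import robot, viewer
import cv2
print(robot.get_obs())
for n in("top","scene"):
    cv2.imwrite(f"pics/{n}0.png",viewer.snapshot(n)[:,:,::-1]); print(n,viewer.calibration(n))
E
```

```text
{'time': 0.0, 'joint_positions': array([-1.25309778e+00,  8.79614279e-02,  1.37226049e+00,  3.33093391e-06,
        1.68358522e+00, -1.03099204e-01]), 'qvel': array([-9.15566317e-04,  1.17273600e-03,  7.94552841e-04,  6.73625393e-04,
       -4.26917610e-04, -4.39824021e-06]), 'joint_torque': array([ 6.44188058e-04, -3.40183568e+01, -3.02424109e+01,  7.16948742e-02,
        3.28317506e-02, -1.72288233e-04]), 'tool_pos': array([ 0.22449341, -0.50149606,  0.2042975 ]), 'ee_rot': array([-3.13939027e+00, -2.31200193e-04,  4.20797864e-01]), 'wrist_force': array([ 0.72021201, -0.16461761,  0.25094407]), 'wrist_torque': array([0.02727924, 0.00773157, 0.02086805]), 'finger_force': 0.0, 'width': 0.09392497617641542}
top {'fx': 440.6825748208494, 'fy': 440.6825748208494, 'cx': 324.42197677599705, 'cy': 194.8172532407368, 'R': array([[-0.01341682, -0.99968846, -0.02104698],
       [-0.99140635,  0.01603908, -0.12983143],
       [ 0.13012856,  0.01912418, -0.99131268]]), 't': array([-0.07079905,  0.5531214 ,  1.25894115])}
scene {'fx': 374.0477711308033, 'fy': 374.0477711308033, 'cx': 321.3617350339984, 'cy': 199.17325424873383, 'R': array([[-0.81781198, -0.57522377, -0.01735479],
       [-0.30863763,  0.46385283, -0.83041156],
       [ 0.48572254, -0.67376418, -0.5568801 ]]), 't': array([0.40765637, 0.2423389 , 0.82679366])}
```

View pics/top0.png

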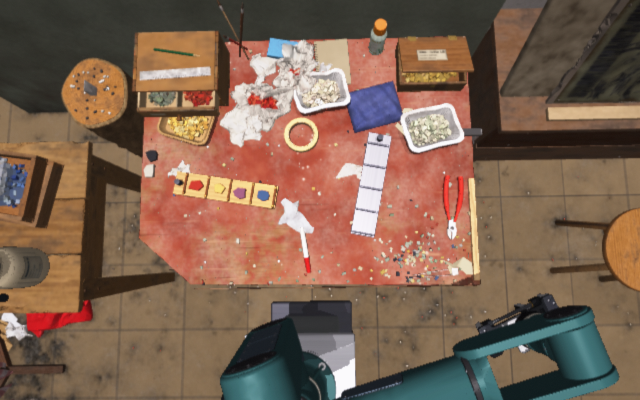

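View pics/scene0.png

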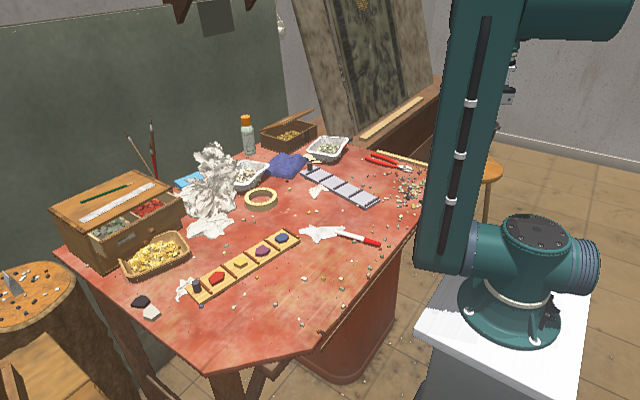

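The top view shows the wooden rack at about (175–277, 172–208), with its pin at (179,182). From the pin the slabs run red, ochre, purple, blue. The metal rack runs from (363,236) up to its pin at (383,137). I'll enlarge both.

Run:
```python
import cv2
i=cv2.imread("pics/top0.png")
cv2.imwrite("pics/w.png",cv2.resize(i[160:220,165:285],None,fx=6.5,fy=6.5,interpolation=cv2.INTER_CUBIC))
cv2.imwrite("pics/m.png",cv2.resize(i[125:245,335:405],None,fx=5,fy=5,interpolation=cv2.INTER_CUBIC))
```

```text
(no output)
```

View pics/w.png

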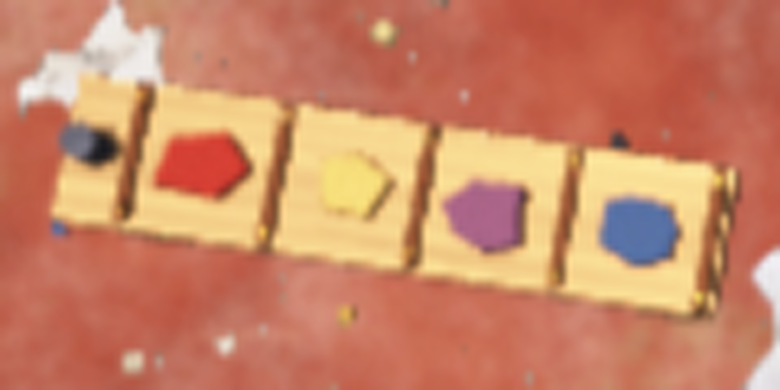

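View pics/m.png

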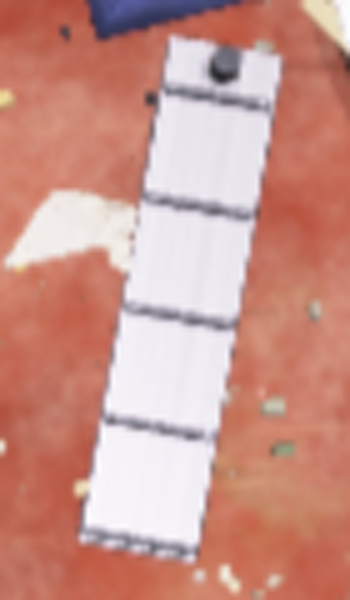

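Rib ends read from the crops. Next I fit both racks and find the slab outlines by colour.

```bash
cat > h.py <<'E'
import numpy as np, cv2, json
from scipy.optimize import least_squares
from scipy.spatial.transform import Rotation as Ro
from bench import robot, viewer
def proj(X,c):
    p=X@c["R"].T+c["t"]; return np.c_[c["fx"]*p[:,0]/p[:,2]+c["cx"],c["fy"]*p[:,1]/p[:,2]+c["cy"]]
def unproj(uv,z,c):
    d=np.c_[(uv[:,0]-c["cx"])/c["fx"],(uv[:,1]-c["cy"])/c["fy"],np.ones(len(uv))]@c["R"]
    o=-c["R"].T@c["t"]; return o+d*((z-o[2])/d[:,2])[:,None]
def rack2w(f,P):
    P=np.atleast_2d(P); c,s=np.cos(f[2]),np.sin(f[2]); return P@np.array([[c,s],[-s,c]])+f[:2]
def rows(pos,yaw):
    "shift (0.2 m) and turn (30 deg) from present measured pose to pos, tool down with yaw"
    o=robot.get_obs(); A=Ro.from_euler('xyz',o["ee_rot"]); B=Ro.from_euler('xyz',[np.pi,0,yaw])
    d=A.inv().apply(np.array(pos)-o["tool_pos"])/.2; r=(A.inv()*B).as_rotvec()/np.radians(30)
    return np.round(np.r_[d,r],3)
E
python3 - <<'E'
from h import *
c=viewer.calibration("top"); im=cv2.imread("pics/top0.png")
W=[(145,90),(290,108),(433,128),(576,152),(720,177),(121,213),(264,235),(410,260),(556,283),(698,305)]
M=[(165,90),(147,198),(127,307),(106,419),(85,537),(270,106),(255,214),(236,324),(215,436),(197,549)]
xs=np.array([136,68,0,-68,-136])/1000; out={}
for n,P,s,off,sg,x0 in(("wood",W,6.5,(165,160),-1,[.5,.3,1.5]),("metal",M,5,(335,125),1,[.5,-.2,0])):
    uv=(np.array(P)+.5)/s-.5+off
    m=np.r_[np.c_[xs,0*xs+.035*sg],np.c_[xs,0*xs-.035*sg]]
    r=least_squares(lambda f:(proj(np.c_[rack2w(f,m),np.full(10,.0185)],c)-uv).ravel(),x0)
    out[n]=r.x.tolist(); print(n,r.x.round(4),"rms px",np.sqrt(np.mean(r.fun**2)).round(2))
    print(rack2w(r.x,[[x,0] for x in(.102,.034,-.034,-.102)]).round(4).tolist())
hsv=cv2.cvtColor(im,cv2.COLOR_BGR2HSV); f=out["wood"]; out["slab"]=[]
for name,x in zip("red ochre purple blue".split(),(.102,.034,-.034,-.102)):
    # rectified patch of the slab-top plane in rack coordinates, 0.25 mm per pixel
    g=np.arange(-28,28,.25)/1000; X,Y=np.meshgrid(g+x,g)
    uv=proj(np.c_[rack2w(f,np.c_[X.ravel(),Y.ravel()]),np.full(X.size,.0225)],c).astype(np.float32)
    p=cv2.remap(im,uv[:,0].reshape(X.shape),uv[:,1].reshape(X.shape),cv2.INTER_CUBIC)
    l=cv2.cvtColor(p,cv2.COLOR_BGR2LAB).astype(float); bg=np.median(l[:30].reshape(-1,3),0); fg=np.median(l[100:124,100:124].reshape(-1,3),0)
    t=((l-bg)@(fg-bg)/((fg-bg)@(fg-bg))>.5).astype(np.uint8)
    n,lab,st,ce=cv2.connectedComponentsWithStats(t); k=1+st[1:,4].argmax()
    pts=np.argwhere(lab==k)[:,::-1]*.25-28
    best=[(np.ptp(pts@[-np.sin(a),np.cos(a)]),a) for a in np.linspace(-.25,.25,51)]
    b=min(best); q=pts.min(0)/2+pts.max(0)/2
    print(name,"centroid",pts.mean(0).round(1),"bbox mid",q,"size",np.ptp(pts,axis=0),"thin",np.round(b,2))
    cv2.imwrite(f"pics/p_{name}.png",p)
json.dump(out,open("r.json","w"))
cv2.imwrite("pics/patches.png",np.hstack([cv2.imread(f"pics/p_{n}.png") for n in "red ochre purple blue".split()])[:,:,:])
E
```

```text
wood [0.5748 0.2059 1.4007] rms px 1.17
[[0.5921, 0.3065], [0.5806, 0.2394], [0.569, 0.1724], [0.5575, 0.1054]]
metal [ 0.5727 -0.2166 -0.1931] rms px 0.7
[[0.6728, -0.2362], [0.6061, -0.2231], [0.5394, -0.2101], [0.4726, -0.197]]
red centroid [-1.1  2.4] bbox mid [-1.75   1.375] size [44.5  31.75] thin [ 3.172e+01 -3.000e-02]
ochre centroid [-1.2  0.2] bbox mid [-1.5  0.5] size [28. 25.] thin [24.15 -0.1 ]
purple centroid [-0.1  5.2] bbox mid [1.75 6.  ] size [40.5 34.5] thin [34.13  0.04]
blue centroid [-1.5  1.5] bbox mid [-2.     2.125] size [37.5  31.75] thin [31.75  0.  ]
```

View pics/patches.png

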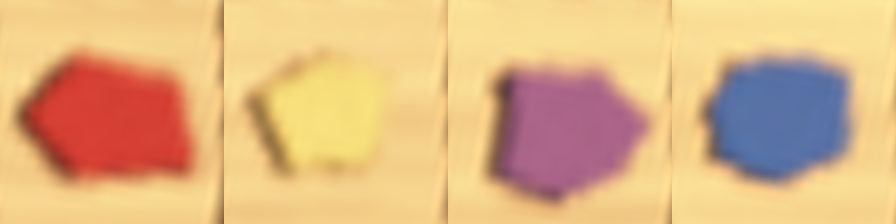

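The racks fit to a few millimetres. Slab order from the pin is red, ochre, purple, blue, so their metal places are x = -102, -34, +34, +102. I'll go over the wooden rack and refine with the wrist camera.

```bash
cat >> h.py <<'E'
def plan(*way):
    "print the calls (row x repeats) through waypoints (x,y,z,yaw), tool down; starts at the measured pose"
    o=robot.get_obs(); p=o["tool_pos"]; e=o["ee_rot"]
    A=Ro.from_euler('xyz',e)
    print("t",round(o["time"],2),"at",p.round(4),"rpy",e.round(4))
    yaw=e[2]
    for x,y,z,w in way:
        q=np.array([x,y,z]); n=1
        while 1:
            P=[p+(q-p)*k/n for k in range(n+1)]; Y=[yaw+(w-yaw)*k/n for k in range(n+1)]; L=[];a=A
            for k in range(n):
                B=Ro.from_euler('xyz',[np.pi,0,Y[k+1]])
                L.append(np.r_[a.inv().apply(P[k+1]-P[k])/.2,(a.inv()*B).as_rotvec()/np.radians(30)]); a=B
            if np.abs(L).max()<=1.0005: break
            n+=1
        for r in L:
            print(np.round(r,3).tolist(),"x",int(np.ceil(max(np.linalg.norm(r[:3])*200/41.7,np.linalg.norm(r[3:])*30/7.16))))
        p,yaw,A=q,w,a; print("--")
E
python3 -c "
from h import *
plan((.53,.2059,.27,1.4007))"
```

```text
t 0.1 at [ 0.2245 -0.5016  0.2044] rpy [-3.1396e+00 -2.0000e-04  4.2080e-01]
[0.71, -0.651, -0.081, -0.004, -0.001, -0.468] x 5
[0.847, -0.46, -0.082, 0.0, 0.0, -0.468] x 5
[0.933, -0.241, -0.082, 0.0, 0.0, -0.468] x 5
[0.963, -0.007, -0.082, 0.0, 0.0, -0.468] x 5
--
```

```bash
python3 -m handwheel '[[0.71,-0.65,-0.08,0,0,-0.47],[0.71,-0.65,-0.08,0,0,-0.47],[0.71,-0.65,-0.08,0,0,-0.47],[0.71,-0.65,-0.08,0,0,-0.47],[0.71,-0.65,-0.08,0,0,-0.47],[0.71,-0.65,-0.08,0,0,-0.47]]' -1
python3 -m handwheel '[[0.85,-0.46,-0.08,0,0,-0.47],[0.85,-0.46,-0.08,0,0,-0.47],[0.85,-0.46,-0.08,0,0,-0.47],[0.85,-0.46,-0.08,0,0,-0.47],[0.85,-0.46,-0.08,0,0,-0.47],[0.85,-0.46,-0.08,0,0,-0.47]]'
python3 -m handwheel '[[0.93,-0.24,-0.08,0,0,-0.47],[0.93,-0.24,-0.08,0,0,-0.47],[0.93,-0.24,-0.08,0,0,-0.47],[0.93,-0.24,-0.08,0,0,-0.47],[0.93,-0.24,-0.08,0,0,-0.47],[0.93,-0.24,-0.08,0,0,-0.47]]'
python3 -m handwheel '[[0.96,0,-0.08,0,0,-0.47],[0.96,0,-0.08,0,0,-0.47],[0.96,0,-0.08,0,0,-0.47],[0.96,0,-0.08,0,0,-0.47],[0.96,0,-0.08,0,0,-0.47],[0.96,0,-0.08,0,0,-0.47],[0.96,0,-0.08,0,0,-0.47],[0.96,0,-0.08,0,0,-0.47]]'
python3 - <<'E'
from h import *
c=viewer.calibration("wrist"); cv2.imwrite("pics/wr1.png",viewer.snapshot("wrist")[:,:,::-1])
json.dump({k:(v.tolist() if hasattr(v,"tolist") else v) for k,v in c.items()},open("wr1.json","w")); print(c); plan()
E
```

```text
time: 0.6
tool_pos: [0.3028, -0.3215, 0.2223]
ee_rot: [3.141, -0.002, 0.672]
wrist_force: [-0.5, 0.1, 0.3]
width: 0.0938
finger_force: 0.0
time: 1.1
tool_pos: [0.3793, -0.1446, 0.2378]
ee_rot: [3.141, -0.002, 0.919]
wrist_force: [-0.4, -0.3, -0.3]
width: 0.0939
finger_force: 0.0
time: 1.6
tool_pos: [0.455, 0.0313, 0.2529]
ee_rot: [-3.141, -0.001, 1.164]
wrist_force: [-0.7, -0.2, 0.5]
width: 0.0938
finger_force: 0.0
time: 2.27
tool_pos: [0.5306, 0.2025, 0.2688]
ee_rot: [-3.141, 0.002, 1.403]
wrist_force: [0.3, -1.5, -0.2]
width: 0.0941
finger_force: 0.0
{'fx': 309.70691628693146, 'fy': 309.70691628693146, 'cx': 320.1058558389755, 'cy': 203.01457332159129, 'R': array([[ 0.98603887, -0.16650677, -0.00168439],
       [-0.16142377, -0.95832227,  0.23571335],
       [-0.04086206, -0.23215062, -0.97182117]]), 't': array([-0.48819069,  0.24039402,  0.51947706])}
t 2.32 at [0.5304 0.2024 0.2692] rpy [-3.1411e+00  1.3000e-03  1.4027e+00]
```

View pics/wr1.png

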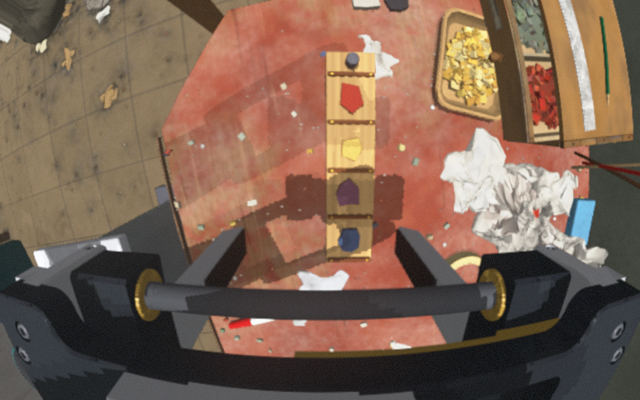

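The wrist view shows the wooden rack from (350,60), the pin, to (349,262). The slabs sit at (350,97), (350,148), (348,191), (348,240). I'll make a rectified view in my estimated rack frame with predicted lines.

```bash
cat >> h.py <<'E'
def fproj(X,c):
    p=X@np.array(c["R"]).T+np.array(c["t"]); th=np.arctan2(np.hypot(p[:,0],p[:,1]),p[:,2]); ph=np.arctan2(p[:,1],p[:,0])
    return np.c_[c["cx"]+c["fx"]*th*np.cos(ph),c["cy"]+c["fy"]*th*np.sin(ph)]
def rect(im,c,f,z,xr,yr,s):
    "rack-frame orthophoto of plane z: column = x (left to right rising), row = y rising downward, s px/mm"
    X,Y=np.meshgrid(np.arange(xr[0],xr[1],1/s)/1000,np.arange(yr[0],yr[1],1/s)/1000)
    uv=fproj(np.c_[rack2w(f,np.c_[X.ravel(),Y.ravel()]),np.full(X.size,z)],c).astype(np.float32)
    return cv2.remap(im,uv[:,0].reshape(X.shape),uv[:,1].reshape(X.shape),cv2.INTER_CUBIC)
E
python3 - <<'E'
from h import *
f=json.load(open("r.json"))["wood"]; c=json.load(open("wr1.json")); im=cv2.imread("pics/wr1.png")
a=[]
for z in(.0185,.0225):
    r=rect(im,c,f,z,(-150,170),(-50,50),2.5)
    for x in(-136,-68,0,68,136): cv2.line(r,(int((x+150)*2.5),0),(int((x+150)*2.5),30),(255,255,0),1)
    for y in(-35,0,35): cv2.line(r,(0,int((y+50)*2.5)),(20,int((y+50)*2.5)),(255,255,0),1);cv2.line(r,(780,int((y+50)*2.5)),(800,int((y+50)*2.5)),(255,255,0),1)
    a.append(r)
cv2.imwrite("pics/rw.png",np.vstack(a))
E
```

```text
(no output)
```

View pics/rw.png

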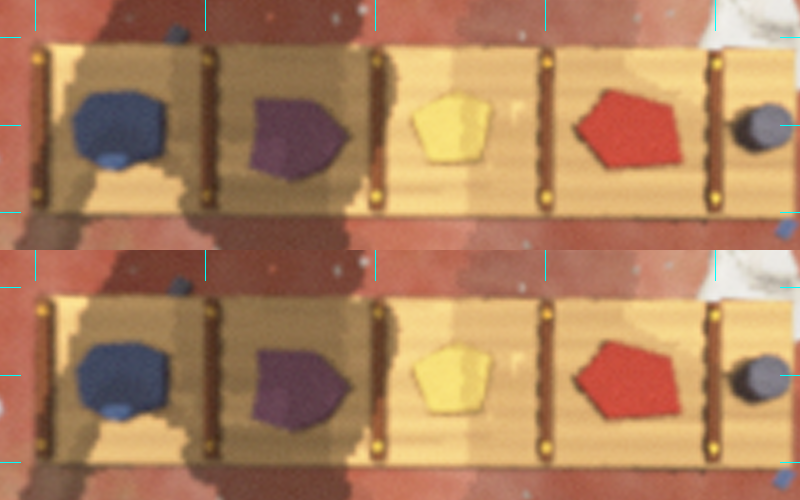

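In the rectified view the ribs match to about 1 mm in x, and the rack sits about +2 mm in y. Slab tops in the rack frame (mm):

| Slab | x | y |
|---|---|---|
| Red | 102.5 | 2 |
| Ochre | 31.5 | 1.6 |
| Purple | -32 | 5.5 |
| Blue | -101 | 1.8 |

I'll take red first.

Run:
```python
from h import *
r=json.load(open("r.json")); f=r["wood"]
G={"red":(102.5,2),"ochre":(33.5,1.6),"purple":(-34,5.5),"blue":(-101,1.8)}
r["grip"]={k:rack2w(f,np.array(v)/1000)[0].tolist() for k,v in G.items()}; print(r["grip"])
json.dump(r,open("r.json","w"))
x,y=r["grip"]["red"]; plan((x,y,.08,f[2]),(x,y,.015,f[2]))
```

```text
{'red': [0.5901719371672857, 0.30728767333262935], 'ochre': [0.5788887567997986, 0.23921528656093788], 'purple': [0.5636214596446315, 0.17334898533204068], 'blue': [0.5559291532385235, 0.10668926419435101]}
t 2.32 at [0.5304 0.2024 0.2692] rpy [-3.1411e+00  1.3000e-03  1.4027e+00]
[0.568, 0.207, 0.945, -0.001, 0.003, 0.004] x 6
--
[-0.0, -0.0, 0.325, 0.0, 0.0, 0.0] x 2
--
```

```bash
python3 -m handwheel '[[0.2,0.07,0.3,0,0,0],[0.4,0.14,0.6,0,0,0],[0.5,0.2,0.8,0,0,0],[0.568,0.207,0.945,0,0,0],[0.568,0.207,0.945,0,0,0],[0.568,0.207,0.945,0,0,0],[0.568,0.207,0.945,0,0,0],[0.568,0.207,0.945,0,0,0],[0.568,0.207,0.945,0,0,0]]' -0.4
python3 - <<'E'
from h import *
r=json.load(open("r.json"));x,y=r["grip"]["red"]; plan((x,y,.015,r["wood"][2]))
E
```

```text
time: 3.07
tool_pos: [0.5915, 0.3088, 0.084]
ee_rot: [3.137, -0.002, 1.404]
wrist_force: [0.2, -0.1, -0.1]
width: 0.0658
finger_force: 0.0
t 3.07 at [0.5915 0.3088 0.084 ] rpy [ 3.1374e+00 -1.9000e-03  1.4039e+00]
[-0.009, -0.007, 0.345, 0.008, -0.004, 0.006] x 2
--
```

```bash
python3 -m handwheel '[[-0.008,-0.006,0.12,0,0,0],[-0.008,-0.006,0.23,0,0,0],[-0.008,-0.006,0.3,0,0,0],[-0.008,-0.006,0.335,0,0,0],[-0.008,-0.006,0.335,0,0,0],[-0.008,-0.006,0.335,0,0,0],[-0.008,-0.006,0.335,0,0,0]]'
python3 -c "
from h import *
plan()"
```

```text
time: 3.65
tool_pos: [0.5902, 0.3087, 0.0164]
ee_rot: [3.138, -0.002, 1.405]
wrist_force: [-0.4, 0.5, 1.1]
width: 0.0656
finger_force: 0.0
t 3.65 at [0.5902 0.3087 0.0164] rpy [ 3.1376e+00 -2.4000e-03  1.4048e+00]
```

```bash
python3 -m handwheel '[[-0.006,0,0.007,0,0,0],[-0.006,0,0.007,0,0,0]]'
python3 -m handwheel '[[0,0,0,0,0,0],[0,0,0,0,0,0],[0,0,0,0,0,0],[0,0,0,0,0,0],[0,0,0,0,0,0],[0,0,0,0,0,0]]' 1
```

```text
time: 3.82
tool_pos: [0.5891, 0.3073, 0.0135]
ee_rot: [3.14, -0.001, 1.405]
wrist_force: [-0.3, 0.9, 0.6]
width: 0.0655
finger_force: 0.0
time: 4.32
tool_pos: [0.5884, 0.3073, 0.0123]
ee_rot: [3.141, -0.0, 1.405]
wrist_force: [-0.6, -0.2, 2.0]
width: 0.0305
finger_force: 29.8
```

Red is gripped at 30.5 mm and 30 N. I'll lift it and carry it over its metal place, looking at the metal rack there.

```bash
python3 -m handwheel '[[0,0,-0.1,0,0,0],[0,0,-0.25,0,0,0],[0,0,-0.4,0,0,0],[0,0,-0.55,0,0,0],[0,0,-0.7,0,0,0],[0,0,-0.7,0,0,0],[0,0,-0.7,0,0,0]]'
python3 - <<'E'
from h import *
r=json.load(open("r.json"));m=r["metal"]; p=rack2w(m,[-.102,0])[0]; plan((*p,.18,m[2]))
E
```

```text
time: 4.9
tool_pos: [0.5896, 0.3077, 0.1547]
ee_rot: [3.137, -0.003, 1.405]
wrist_force: [-0.5, -0.2, -0.5]
width: 0.0305
finger_force: 29.5
t 4.9 at [0.5896 0.3077 0.1547] rpy [ 3.1369e+00 -2.8000e-03  1.4051e+00]
[-0.646, -0.04, -0.034, 0.008, -0.007, 0.763] x 4
[-0.611, 0.214, -0.032, -0.0, -0.0, 0.763] x 4
[-0.48, 0.435, -0.032, 0.0, -0.0, 0.763] x 4
[-0.273, 0.588, -0.032, 0.0, -0.0, 0.763] x 4
--
```

```bash
python3 -m handwheel '[[-0.1,0,-0.03,0,0,0.15],[-0.25,-0.02,-0.03,0,0,0.35],[-0.45,-0.03,-0.03,0,0,0.55],[-0.646,-0.04,-0.034,0,0,0.763],[-0.646,-0.04,-0.034,0,0,0.763]]'
python3 -m handwheel '[[-0.15,0.05,-0.03,0,0,0.19],[-0.3,0.1,-0.03,0,0,0.38],[-0.46,0.16,-0.03,0,0,0.57],[-0.611,0.214,-0.032,0,0,0.763],[-0.611,0.214,-0.032,0,0,0.763]]'
python3 -m handwheel '[[-0.12,0.11,-0.03,0,0,0.19],[-0.24,0.22,-0.03,0,0,0.38],[-0.36,0.33,-0.03,0,0,0.57],[-0.48,0.435,-0.032,0,0,0.763],[-0.48,0.435,-0.032,0,0,0.763]]'
python3 -m handwheel '[[-0.08,0.17,-0.03,0,0,0.22],[-0.15,0.32,-0.03,0,0,0.42],[-0.21,0.46,-0.03,0,0,0.6],[-0.25,0.55,-0.032,0,0,0.72],[-0.273,0.588,-0.032,0,0,0.763],[-0.273,0.588,-0.032,0,0,0.763],[-0.273,0.588,-0.032,0,0,0.763],[-0.273,0.588,-0.032,0,0,0.763],[-0.273,0.588,-0.032,0,0,0.763],[-0.273,0.588,-0.032,0,0,0.763]]'
python3 - <<'E'
from h import *
c=viewer.calibration("wrist"); im=viewer.snapshot("wrist")[:,:,::-1].copy(); cv2.imwrite("pics/wr2.png",im)
json.dump({k:(v.tolist() if hasattr(v,"tolist") else v) for k,v in c.items()},open("wr2.json","w")); plan()
f=json.load(open("r.json"))["metal"]; a=[]
for z in(.0185,):
    r=rect(im,c,f,z,(-150,170),(-50,50),2.5)
    for x in(-136,-68,0,68,136): cv2.line(r,(int((x+150)*2.5),0),(int((x+150)*2.5),30),(255,255,0),1)
    for y in(-35,0,35): cv2.line(r,(0,int((y+50)*2.5)),(20,int((y+50)*2.5)),(255,255,0),1);cv2.line(r,(780,int((y+50)*2.5)),(800,int((y+50)*2.5)),(255,255,0),1)
    a.append(r)
w=np.zeros((340,800,3),np.uint8); w[:,:544]=cv2.resize(im,(544,340)); a.append(w)
cv2.imwrite("pics/rm.png",np.vstack(a))
E
```

```text
time: 5.32
tool_pos: [0.5567, 0.1749, 0.1559]
ee_rot: [-3.14, 0.008, 0.997]
wrist_force: [0.9, 1.7, 0.0]
width: 0.0303
finger_force: 29.5
time: 5.73
tool_pos: [0.528, 0.0504, 0.1629]
ee_rot: [-3.142, 0.005, 0.598]
wrist_force: [1.0, 0.2, -0.7]
width: 0.0305
finger_force: 29.5
time: 6.15
tool_pos: [0.4989, -0.0751, 0.1696]
ee_rot: [3.141, 0.004, 0.2]
wrist_force: [0.7, -0.9, -0.8]
width: 0.0303
finger_force: 29.5
time: 6.98
tool_pos: [0.4716, -0.1963, 0.1781]
ee_rot: [-3.141, -0.0, -0.19]
wrist_force: [0.7, -0.3, -0.2]
width: 0.0301
finger_force: 29.5
t 7.03 at [ 0.4715 -0.1965  0.1781] rpy [-3.1415e+00 -2.0000e-04 -1.9080e-01]
```

View pics/rm.png

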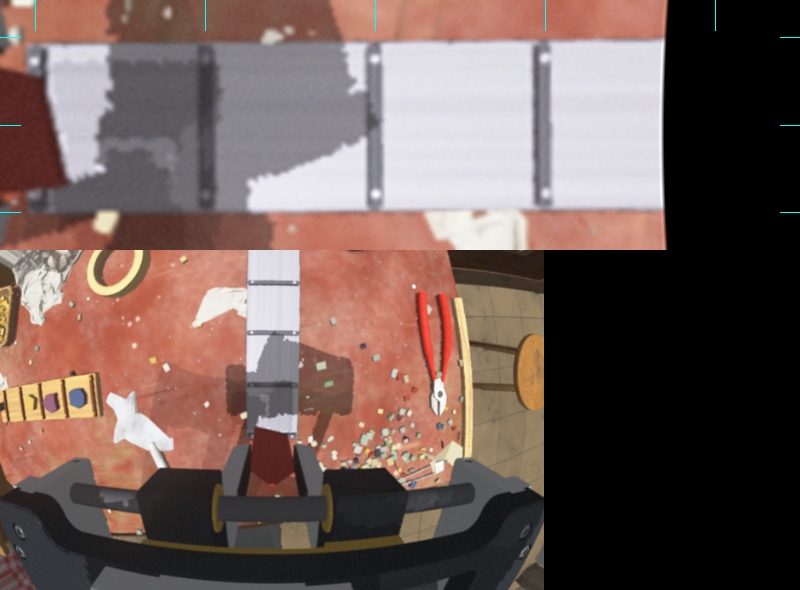

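The metal rack's ribs agree with the estimate to within 1 mm, with y about +0.7 mm. Red hangs squarely between the fingers, so I'll lower it.

Run:
```python
from h import *
r=json.load(open("r.json"));m=r["metal"]
T={"red":(-101,.7),"ochre":(-31.5,.7),"purple":(32.5,.7),"blue":(101.5,.7)}
r["tgt"]={k:rack2w(m,np.array(v)/1000)[0].tolist() for k,v in T.items()}; json.dump(r,open("r.json","w")); print(r["tgt"])
plan((*r["tgt"]["red"],.03,m[2]))
```

```text
{'red': [0.47373645338194914, -0.19652455568197605], 'ochre': [0.5419451241841629, -0.20985974324703233], 'purple': [0.6047559865056259, -0.2221396281990266], 'blue': [0.6724739474459532, -0.23537887916289543]}
t 7.03 at [ 0.4715 -0.1965  0.1781] rpy [-3.1415e+00 -2.0000e-04 -1.9080e-01]
[0.011, -0.002, 0.741, -0.0, -0.0, 0.004] x 4
--
```

```bash
python3 -m handwheel '[[0.01,0,0.15,0,0,0],[0.01,0,0.3,0,0,0],[0.01,0,0.45,0,0,0],[0.01,0,0.6,0,0,0],[0.01,0,0.7,0,0,0],[0.01,0,0.74,0,0,0],[0.01,0,0.74,0,0,0],[0.01,0,0.74,0,0,0],[0.01,0,0.74,0,0,0],[0.01,0,0.74,0,0,0]]'
python3 - <<'E'
from h import *
r=json.load(open("r.json"));m=r["metal"]
plan((*r["tgt"]["red"],.0135,m[2]))
E
```

```text
time: 7.87
tool_pos: [0.4747, -0.1986, 0.0323]
ee_rot: [3.14, -0.004, -0.193]
wrist_force: [-0.1, -0.5, -0.5]
width: 0.0304
finger_force: 29.5
t 7.87 at [ 0.4747 -0.1986  0.0323] rpy [ 3.1403 -0.0041 -0.1926]
[-0.007, -0.01, 0.094, 0.003, -0.008, 0.001] x 1
--
```

```bash
python3 -m handwheel '[[-0.004,-0.006,0.03,0,0,0],[-0.004,-0.006,0.055,0,0,0],[-0.004,-0.006,0.075,0,0,0],[-0.004,-0.006,0.082,0,0,0],[-0.004,-0.006,0.082,0,0,0],[-0.004,-0.006,0.082,0,0,0],[-0.004,-0.006,0.082,0,0,0],[-0.004,-0.006,0.082,0,0,0]]'
```

```text
time: 8.53
tool_pos: [0.4728, -0.1967, 0.0139]
ee_rot: [3.141, -0.0, -0.193]
wrist_force: [0.0, -0.5, -0.7]
width: 0.0305
finger_force: 29.5
```

```bash
python3 -m handwheel '[[0,0,0.006,0,0,0],[0,0,0.006,0,0,0],[0,0,0.006,0,0,0],[0,0,0.006,0,0,0]]'
python3 -m handwheel '[[0,0,0,0,0,0],[0,0,0,0,0,0],[0,0,0,0,0,0],[0,0,0,0,0,0],[0,0,0,0,0,0]]' -0.4
python3 -m handwheel '[[0,0,-0.1,0,0,0],[0,0,-0.25,0,0,0],[0,0,-0.45,0,0,0],[0,0,-0.6,0,0,0],[0,0,-0.6,0,0,0]]'
python3 - <<'E'
from h import *
im=viewer.snapshot("top")[:,:,::-1].copy(); cv2.imwrite("pics/top1.png",im)
r=json.load(open("r.json"));f=r["wood"]; plan((*r["grip"]["ochre"],.13,f[2]),(*r["grip"]["ochre"],.03,f[2]))
E
```

```text
time: 8.87
tool_pos: [0.4726, -0.1966, 0.0125]
ee_rot: [3.141, -0.0, -0.193]
wrist_force: [-0.7, -0.5, 0.6]
width: 0.0301
finger_force: 29.5
time: 9.28
tool_pos: [0.4727, -0.1966, 0.0126]
ee_rot: [3.141, -0.0, -0.193]
wrist_force: [1.2, -0.2, 0.3]
width: 0.0603
finger_force: 0.0
time: 9.7
tool_pos: [0.4766, -0.1987, 0.1407]
ee_rot: [3.137, -0.014, -0.193]
wrist_force: [0.3, -0.4, 1.3]
width: 0.0659
finger_force: 0.0
t 9.75 at [ 0.4752 -0.198   0.1373] rpy [ 3.1385 -0.0093 -0.1928]
[0.022, -0.561, 0.008, 0.009, -0.016, -0.761] x 4
[0.238, -0.509, 0.009, 0.0, 0.0, -0.761] x 4
[0.417, -0.376, 0.009, 0.0, 0.0, -0.761] x 4
[0.53, -0.185, 0.009, -0.0, 0.0, -0.761] x 4
--
[-0.0, -0.0, 0.5, 0.0, 0.0, 0.0] x 3
--
```

```bash
python3 -m handwheel '[[0.01,-0.14,0,0,0,-0.19],[0.01,-0.28,0,0,0,-0.38],[0.02,-0.42,0,0,0,-0.57],[0.022,-0.56,0,0,0,-0.76],[0.022,-0.56,0,0,0,-0.76]]'
python3 -m handwheel '[[0.06,-0.13,0,0,0,-0.19],[0.12,-0.26,0,0,0,-0.38],[0.18,-0.39,0,0,0,-0.57],[0.238,-0.51,0.01,0,0,-0.76],[0.238,-0.51,0.01,0,0,-0.76]]'
python3 -m handwheel '[[0.1,-0.09,0,0,0,-0.19],[0.2,-0.18,0,0,0,-0.38],[0.31,-0.28,0,0,0,-0.57],[0.417,-0.376,0.01,0,0,-0.76],[0.417,-0.376,0.01,0,0,-0.76]]'
python3 -m handwheel '[[0.16,-0.05,0,0,0,-0.22],[0.3,-0.1,0,0,0,-0.44],[0.42,-0.15,0,0,0,-0.6],[0.5,-0.17,0.01,0,0,-0.71],[0.53,-0.185,0.01,0,0,-0.76],[0.53,-0.185,0.01,0,0,-0.76],[0.53,-0.185,0.01,0,0,-0.76],[0.53,-0.185,0.01,0,0,-0.76]]'
python3 - <<'E'
from h import *
r=json.load(open("r.json"));f=r["wood"]; plan((*r["grip"]["ochre"],.015,f[2]))
# check red on metal in the top picture
c=viewer.calibration("top"); im=cv2.imread("pics/top1.png"); m=r["metal"]
X,Y=np.meshgrid(np.arange(-150,170,.4)/1000,np.arange(-50,50,.4)/1000)
uv=proj(np.c_[rack2w(m,np.c_[X.ravel(),Y.ravel()]),np.full(X.size,.0225)],c).astype(np.float32)
o=cv2.remap(im,uv[:,0].reshape(X.shape),uv[:,1].reshape(X.shape),cv2.INTER_CUBIC)
h=cv2.cvtColor(o,cv2.COLOR_BGR2HSV); t=((h[...,1]>150)&((h[...,0]<8)|(h[...,0]>172))).astype(np.uint8); t[:45]=0;t[205:]=0
n,l,s,ce=cv2.connectedComponentsWithStats(t); k=1+s[1:,4].argmax(); print("red mid rack mm",(s[k][:2]+s[k][2:4]/2)*.4+[-150,-50],ce[k]*.4+[-150,-50],s[k][2:4]*.4)
cv2.imwrite("pics/mt1.png",o)
E
```

```text
time: 10.17
tool_pos: [0.498, -0.0831, 0.1307]
ee_rot: [-3.138, 0.002, 0.213]
wrist_force: [-0.3, 0.7, 0.8]
width: 0.0657
finger_force: 0.0
time: 10.58
tool_pos: [0.5238, 0.0256, 0.1286]
ee_rot: [-3.138, 0.001, 0.609]
wrist_force: [0.1, -0.3, -0.0]
width: 0.0659
finger_force: 0.0
time: 11.0
tool_pos: [0.5501, 0.1344, 0.1266]
ee_rot: [-3.139, 0.0, 1.006]
wrist_force: [-0.5, -0.3, -0.2]
width: 0.0659
finger_force: 0.0
time: 11.67
tool_pos: [0.5762, 0.2388, 0.1262]
ee_rot: [-3.141, 0.001, 1.396]
wrist_force: [-0.7, 0.4, -0.4]
width: 0.0659
finger_force: 0.0
t 11.67 at [0.5762 0.2388 0.1262] rpy [-3.1412e+00  1.2000e-03  1.3959e+00]
[0.005, 0.013, 0.556, -0.001, 0.002, -0.009] x 3
--
red mid rack mm [-147.2   15.6] [-148.08849558   17.64096081] [ 5.6 32.8]
```

```bash
python3 -m handwheel '[[0.005,0.012,0.15,0,0,-0.01],[0.005,0.012,0.3,0,0,-0.01],[0.005,0.012,0.42,0,0,-0.01],[0.005,0.012,0.5,0,0,-0.01],[0.005,0.012,0.54,0,0,-0.01],[0.005,0.012,0.55,0,0,-0.01],[0.005,0.012,0.55,0,0,-0.01],[0.005,0.012,0.55,0,0,-0.01],[0.005,0.012,0.55,0,0,-0.01],[0.005,0.012,0.55,0,0,-0.01]]'
python3 -c "
from h import *
r=json.load(open('r.json'));f=r['wood']; plan((*r['grip']['ochre'],.0142,f[2]))"
```

```text
time: 12.5
tool_pos: [0.5799, 0.2414, 0.0182]
ee_rot: [3.139, -0.001, 1.404]
wrist_force: [0.4, -0.4, 0.1]
width: 0.0656
finger_force: 0.0
t 12.5 at [0.5799 0.2414 0.0182] rpy [ 3.1388e+00 -1.3000e-03  1.4040e+00]
[-0.012, -0.003, 0.02, 0.005, -0.003, 0.006] x 1
--
```

```bash
python3 -m handwheel '[[-0.006,0,0.008,0,0,0],[-0.006,0,0.008,0,0,0],[-0.006,0,0.008,0,0,0]]'
python3 -m handwheel '[[0,0,0,0,0,0],[0,0,0,0,0,0],[0,0,0,0,0,0],[0,0,0,0,0,0],[0,0,0,0,0,0],[0,0,0,0,0,0]]' 1
python3 -m handwheel '[[0,0,-0.1,0,0,0],[0,0,-0.25,0,0,0],[0,0,-0.4,0,0,0],[0,0,-0.5,0,0,0],[0,0,-0.55,0,0,0],[0,0,-0.55,0,0,0],[0,0,-0.55,0,0,0]]'
python3 - <<'E'
from h import *
r=json.load(open("r.json"));m=r["metal"]; plan((*r["tgt"]["ochre"],.13,m[2]))
cv2.imwrite("pics/wr3.png",viewer.snapshot("wrist")[:,:,::-1]); cv2.imwrite("pics/top2.png",viewer.snapshot("top")[:,:,::-1])
a=cv2.imread("pics/wr3.png"); b=cv2.imread("pics/top2.png")[125:245,335:405]
w=np.zeros((600,800,3),np.uint8); w[:,:350]=cv2.resize(b,(350,600),interpolation=cv2.INTER_CUBIC); w[:300,352:800]=cv2.resize(a[150:400,140:513],(448,300))
cv2.imwrite("pics/chk.png",w)
E
```

```text
time: 12.75
tool_pos: [0.5787, 0.2399, 0.015]
ee_rot: [3.141, 0.0, 1.404]
wrist_force: [-0.2, 0.1, 0.0]
width: 0.066
finger_force: 0.0
time: 13.25
tool_pos: [0.5787, 0.2399, 0.0149]
ee_rot: [3.141, 0.0, 1.404]
wrist_force: [0.7, -0.1, 0.4]
width: 0.0292
finger_force: 0.1
time: 13.83
tool_pos: [0.5785, 0.2399, 0.1244]
ee_rot: [-3.141, 0.0, 1.404]
wrist_force: [-0.7, -0.3, -0.7]
width: 0.0273
finger_force: 29.9
t 13.83 at [0.5785 0.2399 0.1244] rpy [-3.1414e+00  2.0000e-04  1.4042e+00]
[-0.562, 0.048, -0.007, -0.0, 0.0, 0.763] x 4
[-0.499, 0.263, -0.007, 0.0, -0.0, 0.763] x 4
[-0.358, 0.436, -0.007, 0.0, -0.0, 0.763] x 4
[-0.16, 0.541, -0.007, 0.0, -0.0, 0.763] x 4
--
```

View pics/chk.png

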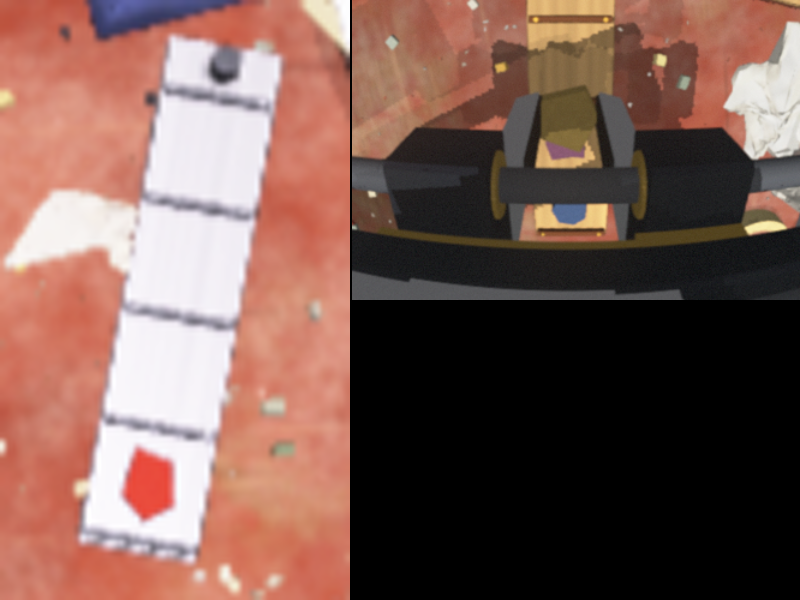

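Red lies centred in the farthest place, at crop (150,484) against a place middle of (151,485). The wrist view shows ochre held between the fingers. I'll carry it over.

```bash
python3 -m handwheel '[[-0.14,0.01,0,0,0,0.19],[-0.28,0.02,0,0,0,0.38],[-0.42,0.03,0,0,0,0.57],[-0.562,0.048,-0.01,0,0,0.763],[-0.562,0.048,-0.01,0,0,0.763]]'
python3 -m handwheel '[[-0.12,0.06,0,0,0,0.19],[-0.25,0.13,0,0,0,0.38],[-0.37,0.2,0,0,0,0.57],[-0.5,0.263,-0.01,0,0,0.763],[-0.5,0.263,-0.01,0,0,0.763]]'
python3 -m handwheel '[[-0.09,0.11,0,0,0,0.19],[-0.18,0.22,0,0,0,0.38],[-0.27,0.33,0,0,0,0.57],[-0.358,0.436,-0.01,0,0,0.763],[-0.358,0.436,-0.01,0,0,0.763]]'
python3 -m handwheel '[[-0.04,0.16,0,0,0,0.22],[-0.09,0.3,0,0,0,0.42],[-0.12,0.42,0,0,0,0.6],[-0.15,0.51,0,0,0,0.72],[-0.16,0.541,-0.01,0,0,0.763],[-0.16,0.541,-0.01,0,0,0.763],[-0.16,0.541,-0.01,0,0,0.763],[-0.16,0.541,-0.01,0,0,0.763]]'
python3 - <<'E'
from h import *
r=json.load(open("r.json"));m=r["metal"]; plan((*r["tgt"]["ochre"],.026,m[2]))
E
```

```text
time: 14.35
tool_pos: [0.5683, 0.1227, 0.1247]
ee_rot: [-3.14, 0.005, 0.997]
wrist_force: [0.5, -0.4, -0.1]
width: 0.0274
finger_force: 29.9
time: 14.77
tool_pos: [0.5591, 0.0109, 0.1271]
ee_rot: [3.142, 0.004, 0.599]
wrist_force: [-0.1, -1.0, -0.4]
width: 0.0272
finger_force: 29.9
time: 15.18
tool_pos: [0.5502, -0.1009, 0.1294]
ee_rot: [3.141, 0.003, 0.2]
wrist_force: [-0.4, 0.3, -0.9]
width: 0.0275
finger_force: 29.9
time: 15.85
tool_pos: [0.542, -0.2083, 0.1325]
ee_rot: [-3.141, 0.001, -0.191]
wrist_force: [-0.1, -0.5, -0.6]
width: 0.0274
finger_force: 29.9
t 15.85 at [ 0.542  -0.2083  0.1325] rpy [-3.1405e+00  6.0000e-04 -1.9060e-01]
[0.002, 0.008, 0.533, -0.002, 0.001, 0.005] x 3
--
```

```bash
python3 -m handwheel '[[0,0.004,0.12,0,0,0],[0,0.004,0.26,0,0,0],[0,0.004,0.38,0,0,0],[0,0.004,0.46,0,0,0],[0,0.004,0.51,0,0,0],[0,0.004,0.53,0,0,0],[0,0.004,0.53,0,0,0],[0,0.004,0.53,0,0,0],[0,0.004,0.53,0,0,0],[0,0.004,0.53,0,0,0]]'
python3 -m handwheel '[[0,0,0.02,0,0,0],[0,0,0.035,0,0,0],[0,0,0.04,0,0,0],[0,0,0.04,0,0,0],[0,0,0.04,0,0,0],[0,0,0.04,0,0,0],[0,0,0.04,0,0,0],[0,0,0.04,0,0,0]]'
python3 -c "
from h import *
r=json.load(open('r.json'));f=r['metal']; plan((*r['tgt']['ochre'],.0142,f[2]))"
```

```text
time: 16.68
tool_pos: [0.5426, -0.2113, 0.0286]
ee_rot: [3.141, -0.003, -0.194]
wrist_force: [-0.0, -0.8, -0.7]
width: 0.0274
finger_force: 29.9
time: 17.35
tool_pos: [0.5416, -0.2109, 0.019]
ee_rot: [3.141, -0.0, -0.194]
wrist_force: [-0.0, -0.3, -0.1]
width: 0.0268
finger_force: 29.9
t 17.35 at [ 0.5416 -0.2109  0.019 ] rpy [ 3.1415e+00 -3.0000e-04 -1.9400e-01]
[0.001, -0.005, 0.024, 0.0, -0.001, -0.002] x 1
--
```

```bash
python3 -m handwheel '[[0,-0.005,0.01,0,0,0],[0,-0.005,0.012,0,0,0],[0,-0.005,0.012,0,0,0],[0,-0.005,0.012,0,0,0],[0,-0.005,0.012,0,0,0]]'
python3 -m handwheel '[[0,0,0.006,0,0,0],[0,0,0.012,0,0,0],[0,0,0.012,0,0,0],[0,0,0.012,0,0,0],[0,0,0.012,0,0,0]]'
```

```text
time: 17.77
tool_pos: [0.5417, -0.2098, 0.0165]
ee_rot: [3.142, 0.0, -0.194]
wrist_force: [-0.2, -0.2, -0.6]
width: 0.0272
finger_force: 29.9
time: 18.18
tool_pos: [0.5419, -0.21, 0.0148]
ee_rot: [3.141, -0.001, -0.194]
wrist_force: [-1.8, 0.2, 3.0]
width: 0.0273
finger_force: 29.9
```

```bash
python3 -m handwheel '[[0,0,0,0,0,0],[0,0,0,0,0,0],[0,0,0,0,0,0],[0,0,0,0,0,0],[0,0,0,0,0,0]]' -0.4
python3 -m handwheel '[[0,0,-0.1,0,0,0],[0,0,-0.25,0,0,0],[0,0,-0.4,0,0,0],[0,0,-0.5,0,0,0],[0,0,-0.55,0,0,0],[0,0,-0.55,0,0,0],[0,0,-0.55,0,0,0]]'
python3 - <<'E'
from h import *
r=json.load(open("r.json"));f=r["wood"]; plan((*r["grip"]["purple"],.125,f[2]))
E
```

```text
time: 18.6
tool_pos: [0.5415, -0.2098, 0.0136]
ee_rot: [-3.142, 0.001, -0.194]
wrist_force: [0.1, 0.1, -0.2]
width: 0.0575
finger_force: 0.0
time: 19.18
tool_pos: [0.5416, -0.2098, 0.1235]
ee_rot: [-3.142, 0.0, -0.194]
wrist_force: [-0.6, -0.6, -1.4]
width: 0.0657
finger_force: 0.0
t 19.18 at [ 0.5416 -0.2098  0.1235] rpy [-3.1416e+00  3.0000e-04 -1.9390e-01]
[-0.065, -0.475, -0.002, -0.0, 0.001, -0.761] x 4
[0.124, -0.463, -0.002, 0.0, 0.0, -0.761] x 4
[0.294, -0.379, -0.002, -0.0, 0.0, -0.761] x 4
[0.418, -0.235, -0.002, 0.0, 0.0, -0.761] x 4
--
```

```bash
python3 -m handwheel '[[-0.02,-0.12,0,0,0,-0.19],[-0.03,-0.24,0,0,0,-0.38],[-0.05,-0.36,0,0,0,-0.57],[-0.065,-0.475,0,0,0,-0.76],[-0.065,-0.475,0,0,0,-0.76]]'
python3 -m handwheel '[[0.03,-0.12,0,0,0,-0.19],[0.06,-0.23,0,0,0,-0.38],[0.09,-0.35,0,0,0,-0.57],[0.124,-0.463,0,0,0,-0.76],[0.124,-0.463,0,0,0,-0.76]]'
python3 -m handwheel '[[0.07,-0.1,0,0,0,-0.19],[0.15,-0.19,0,0,0,-0.38],[0.22,-0.29,0,0,0,-0.57],[0.294,-0.379,0,0,0,-0.76],[0.294,-0.379,0,0,0,-0.76]]'
python3 -m handwheel '[[0.12,-0.07,0,0,0,-0.22],[0.23,-0.13,0,0,0,-0.42],[0.33,-0.19,0,0,0,-0.6],[0.4,-0.22,0,0,0,-0.72],[0.418,-0.235,0,0,0,-0.76],[0.418,-0.235,0,0,0,-0.76],[0.418,-0.235,0,0,0,-0.76],[0.418,-0.235,0,0,0,-0.76]]'
python3 - <<'E'
from h import *
r=json.load(open("r.json"));f=r["wood"]; plan((*r["grip"]["purple"],.0155,f[2]))
E
```

```text
time: 19.6
tool_pos: [0.5459, -0.1099, 0.1211]
ee_rot: [-3.137, 0.004, 0.211]
wrist_force: [0.3, -0.3, 0.1]
width: 0.0661
finger_force: 0.0
time: 20.02
tool_pos: [0.5517, -0.0152, 0.1217]
ee_rot: [-3.137, 0.002, 0.607]
wrist_force: [-1.1, -0.1, 0.2]
width: 0.0657
finger_force: 0.0
time: 20.43
tool_pos: [0.5576, 0.0798, 0.122]
ee_rot: [-3.138, 0.001, 1.004]
wrist_force: [-0.5, -0.3, 0.0]
width: 0.0657
finger_force: 0.0
time: 21.1
tool_pos: [0.5639, 0.1714, 0.1236]
ee_rot: [-3.141, 0.001, 1.395]
wrist_force: [0.8, 0.1, -0.3]
width: 0.066
finger_force: 0.0
t 21.1 at [0.5639 0.1714 0.1236] rpy [-3.1411e+00  1.2000e-03  1.3945e+00]
[0.01, -0.003, 0.54, -0.001, 0.002, -0.012] x 3
--
```

```bash
python3 -m handwheel '[[0.007,0,0.14,0,0,-0.01],[0.007,0,0.28,0,0,-0.01],[0.007,0,0.4,0,0,-0.01],[0.007,0,0.48,0,0,-0.01],[0.007,0,0.52,0,0,-0.01],[0.007,0,0.54,0,0,-0.01],[0.007,0,0.54,0,0,-0.01],[0.007,0,0.54,0,0,-0.01],[0.007,0,0.54,0,0,-0.01],[0.007,0,0.54,0,0,-0.01]]'
python3 -m handwheel '[[0,0,0.004,0,0,0],[0,0,0.004,0,0,0],[0,0,0.004,0,0,0],[0,0,0.004,0,0,0]]'
python3 -c "
from h import *
r=json.load(open('r.json'));f=r['wood']; plan((*r['grip']['purple'],.0145,f[2]))"
```

```text
time: 21.93
tool_pos: [0.5654, 0.1746, 0.0177]
ee_rot: [3.139, -0.001, 1.403]
wrist_force: [-0.1, 0.0, -0.3]
width: 0.0658
finger_force: 0.0
time: 22.27
tool_pos: [0.5642, 0.1745, 0.0154]
ee_rot: [3.141, 0.0, 1.403]
wrist_force: [0.4, -0.1, -0.0]
width: 0.0656
finger_force: 0.0
t 22.27 at [0.5642 0.1745 0.0154] rpy [3.1414 0.     1.4031]
[-0.006, -0.002, 0.004, 0.0, 0.0, 0.005] x 1
--
```

```bash
python3 -m handwheel '[[-0.006,0,0.003,0,0,0],[-0.006,0,0.003,0,0,0],[-0.006,0,0.003,0,0,0],[-0.006,0,0.003,0,0,0],[-0.006,0,0.003,0,0,0],[-0.006,0,0.003,0,0,0],[-0.006,0,0.003,0,0,0],[-0.006,0,0.003,0,0,0],[-0.006,0,0.003,0,0,0]]' 1
python3 -m handwheel '[[0,0,-0.1,0,0,0],[0,0,-0.25,0,0,0],[0,0,-0.4,0,0,0],[0,0,-0.5,0,0,0],[0,0,-0.55,0,0,0],[0,0,-0.55,0,0,0],[0,0,-0.55,0,0,0]]'
python3 - <<'E'
from h import *
r=json.load(open("r.json"));m=r["metal"]; plan((*r["tgt"]["purple"],.13,m[2]))
cv2.imwrite("pics/wr4.png",viewer.snapshot("wrist")[:,:,::-1]); cv2.imwrite("pics/top3.png",viewer.snapshot("top")[:,:,::-1])
a=cv2.imread("pics/wr4.png"); b=cv2.imread("pics/top3.png")[125:245,335:405]
w=np.zeros((600,800,3),np.uint8); w[:,:350]=cv2.resize(b,(350,600),interpolation=cv2.INTER_CUBIC); w[:300,352:800]=cv2.resize(a[150:400,140:513],(448,300))
cv2.imwrite("pics/chk2.png",w)
E
```

```text
time: 23.02
tool_pos: [0.564, 0.1733, 0.0146]
ee_rot: [3.142, 0.0, 1.403]
wrist_force: [0.2, 0.1, -0.2]
width: 0.0313
finger_force: 29.9
time: 23.6
tool_pos: [0.5638, 0.1733, 0.1242]
ee_rot: [-3.141, 0.0, 1.403]
wrist_force: [0.1, 0.4, -0.7]
width: 0.031
finger_force: 29.9
t 23.6 at [0.5638 0.1733 0.1242] rpy [-3.1414e+00  2.0000e-04  1.4031e+00]
[-0.479, 0.133, -0.007, -0.0, 0.0, 0.762] x 4
[-0.39, 0.309, -0.007, -0.0, -0.0, 0.762] x 4
[-0.239, 0.436, -0.007, 0.0, -0.0, 0.762] x 4
[-0.051, 0.494, -0.007, 0.0, -0.0, 0.762] x 4
--
```

View pics/chk2.png

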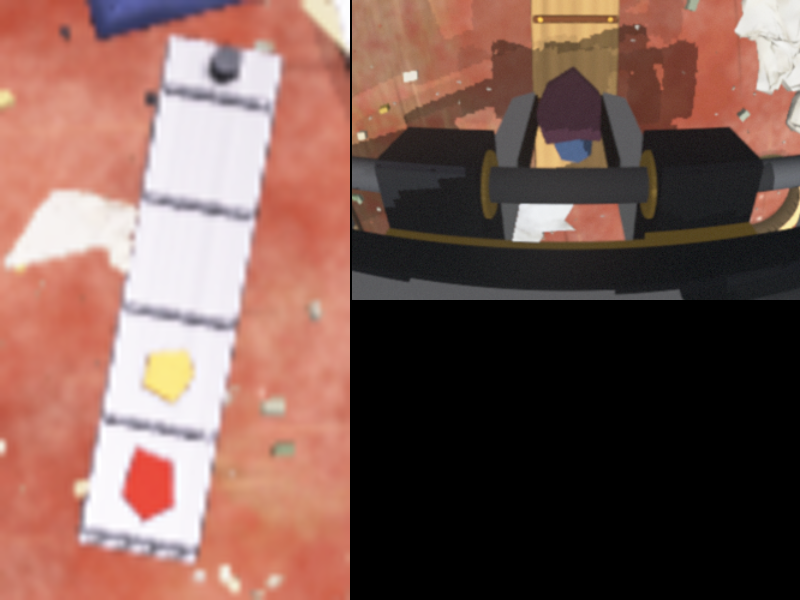

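Ochre is in the second farthest place, at (169,375) against a middle of (171,372), about 2 mm off. Purple is held squarely, so I'll carry it on.

```bash
python3 -m handwheel '[[-0.12,0.03,0,0,0,0.19],[-0.24,0.06,0,0,0,0.38],[-0.36,0.1,0,0,0,0.57],[-0.479,0.133,-0.01,0,0,0.762],[-0.479,0.133,-0.01,0,0,0.762]]'
python3 -m handwheel '[[-0.1,0.08,0,0,0,0.19],[-0.2,0.15,0,0,0,0.38],[-0.29,0.23,0,0,0,0.57],[-0.39,0.309,-0.01,0,0,0.762],[-0.39,0.309,-0.01,0,0,0.762]]'
python3 -m handwheel '[[-0.06,0.11,0,0,0,0.19],[-0.12,0.22,0,0,0,0.38],[-0.18,0.33,0,0,0,0.57],[-0.239,0.436,-0.01,0,0,0.762],[-0.239,0.436,-0.01,0,0,0.762]]'
python3 -m handwheel '[[-0.01,0.14,0,0,0,0.22],[-0.03,0.27,0,0,0,0.42],[-0.04,0.39,0,0,0,0.6],[-0.05,0.47,0,0,0,0.72],[-0.051,0.494,-0.01,0,0,0.762],[-0.051,0.494,-0.01,0,0,0.762],[-0.051,0.494,-0.01,0,0,0.762],[-0.051,0.494,-0.01,0,0,0.762]]'
python3 - <<'E'
from h import *
r=json.load(open("r.json"));m=r["metal"]; plan((*r["tgt"]["purple"],.026,m[2]))
E
```

```text
time: 24.12
tool_pos: [0.5736, 0.0703, 0.1244]
ee_rot: [-3.14, 0.004, 0.997]
wrist_force: [-0.5, 0.1, -0.8]
width: 0.0312
finger_force: 29.9
time: 24.53
tool_pos: [0.5841, -0.0281, 0.1268]
ee_rot: [-3.142, 0.003, 0.599]
wrist_force: [-0.1, -0.0, -0.3]
width: 0.0313
finger_force: 29.9
time: 24.95
tool_pos: [0.5944, -0.1264, 0.129]
ee_rot: [3.141, 0.002, 0.202]
wrist_force: [-0.0, 0.8, -0.3]
width: 0.0311
finger_force: 29.9
time: 25.62
tool_pos: [0.6051, -0.2204, 0.1324]
ee_rot: [-3.141, 0.001, -0.19]
wrist_force: [0.0, 0.5, -0.9]
width: 0.0316
finger_force: 29.9
t 25.62 at [ 0.6051 -0.2204  0.1324] rpy [-3.1406e+00  6.0000e-04 -1.8950e-01]
[0.0, 0.009, 0.532, -0.002, 0.001, 0.007] x 3
--
```

```bash
python3 -m handwheel '[[0,0.003,0.12,0,0,0],[0,0.003,0.26,0,0,0],[0,0.003,0.38,0,0,0],[0,0.003,0.46,0,0,0],[0,0.003,0.51,0,0,0],[0,0.003,0.53,0,0,0],[0,0.003,0.53,0,0,0],[0,0.003,0.53,0,0,0],[0,0.003,0.53,0,0,0],[0,0.003,0.53,0,0,0]]'
python3 -m handwheel '[[0,0,0.02,0,0,0],[0,0,0.04,0,0,0],[0,0,0.05,0,0,0],[0,0,0.052,0,0,0],[0,0,0.052,0,0,0],[0,0,0.052,0,0,0],[0,0,0.052,0,0,0],[0,0,0.052,0,0,0]]'
python3 -c "
from h import *
r=json.load(open('r.json'));f=r['metal']; plan((*r['tgt']['purple'],.0145,f[2]))"
```

```text
time: 26.45
tool_pos: [0.606, -0.2233, 0.0286]
ee_rot: [3.141, -0.003, -0.193]
wrist_force: [-0.3, 0.7, -0.4]
width: 0.0314
finger_force: 29.9
time: 27.12
tool_pos: [0.6051, -0.223, 0.0165]
ee_rot: [3.141, -0.0, -0.193]
wrist_force: [-0.1, 0.3, 0.0]
width: 0.0316
finger_force: 29.9
t 27.12 at [ 0.6051 -0.223   0.0165] rpy [ 3.1415e+00 -4.0000e-04 -1.9290e-01]
[-0.002, -0.004, 0.01, 0.0, -0.001, 0.0] x 1
--
```

```bash
python3 -m handwheel '[[0,-0.004,0.006,0,0,0],[0,-0.004,0.011,0,0,0],[0,-0.004,0.011,0,0,0],[0,-0.004,0.011,0,0,0],[0,-0.004,0.011,0,0,0]]'
python3 -m handwheel '[[0,0,0,0,0,0],[0,0,0,0,0,0],[0,0,0,0,0,0],[0,0,0,0,0,0],[0,0,0,0,0,0]]' -0.4
python3 -m handwheel '[[0,0,-0.1,0,0,0],[0,0,-0.25,0,0,0],[0,0,-0.4,0,0,0],[0,0,-0.5,0,0,0],[0,0,-0.55,0,0,0],[0,0,-0.55,0,0,0],[0,0,-0.55,0,0,0]]'
python3 - <<'E'
from h import *
r=json.load(open("r.json"));f=r["wood"]; plan((*r["grip"]["blue"],.125,f[2]))
E
```

```text
time: 27.53
tool_pos: [0.6053, -0.2221, 0.0146]
ee_rot: [3.142, -0.001, -0.193]
wrist_force: [-0.1, 1.9, 3.5]
width: 0.0312
finger_force: 29.9
time: 27.95
tool_pos: [0.6049, -0.2221, 0.0137]
ee_rot: [3.142, 0.001, -0.193]
wrist_force: [0.1, 0.1, 0.4]
width: 0.061
finger_force: 0.0
time: 28.53
tool_pos: [0.605, -0.2221, 0.1236]
ee_rot: [3.142, 0.0, -0.193]
wrist_force: [-0.0, 0.0, 0.5]
width: 0.0657
finger_force: 0.0
t 28.53 at [ 0.605  -0.2221  0.1236] rpy [ 3.1415e+00  2.0000e-04 -1.9280e-01]
[-0.139, -0.392, -0.002, 0.0, 0.0, -0.761] x 4
[0.024, -0.415, -0.002, 0.0, 0.0, -0.761] x 4
[0.183, -0.373, -0.002, 0.0, 0.0, -0.761] x 4
[0.313, -0.273, -0.002, -0.0, 0.0, -0.761] x 4
--
```

```bash
python3 -m handwheel '[[-0.03,-0.1,0,0,0,-0.19],[-0.07,-0.2,0,0,0,-0.38],[-0.1,-0.29,0,0,0,-0.57],[-0.139,-0.392,0,0,0,-0.76],[-0.139,-0.392,0,0,0,-0.76]]'
python3 -m handwheel '[[0.01,-0.1,0,0,0,-0.19],[0.01,-0.21,0,0,0,-0.38],[0.02,-0.31,0,0,0,-0.57],[0.024,-0.415,0,0,0,-0.76],[0.024,-0.415,0,0,0,-0.76]]'
python3 -m handwheel '[[0.05,-0.09,0,0,0,-0.19],[0.09,-0.19,0,0,0,-0.38],[0.14,-0.28,0,0,0,-0.57],[0.183,-0.373,0,0,0,-0.76],[0.183,-0.373,0,0,0,-0.76]]'
python3 -m handwheel '[[0.09,-0.08,0,0,0,-0.22],[0.17,-0.15,0,0,0,-0.42],[0.25,-0.22,0,0,0,-0.6],[0.3,-0.26,0,0,0,-0.72],[0.313,-0.273,0,0,0,-0.77],[0.313,-0.273,0,0,0,-0.77],[0.313,-0.273,0,0,0,-0.77],[0.313,-0.273,0,0,0,-0.77]]'
python3 - <<'E'
from h import *
r=json.load(open("r.json"));f=r["wood"]; plan((*r["grip"]["blue"],.0155,f[2]))
E
```

```text
time: 28.95
tool_pos: [0.5909, -0.1358, 0.121]
ee_rot: [-3.137, 0.005, 0.211]
wrist_force: [0.1, 0.4, -0.3]
width: 0.066
finger_force: 0.0
time: 29.37
tool_pos: [0.5791, -0.0547, 0.1218]
ee_rot: [-3.137, 0.002, 0.607]
wrist_force: [0.7, -0.0, 0.2]
width: 0.0656
finger_force: 0.0
time: 29.78
tool_pos: [0.5674, 0.0266, 0.1223]
ee_rot: [-3.138, 0.001, 1.004]
wrist_force: [0.3, -0.5, -0.4]
width: 0.0658
finger_force: 0.0
time: 30.45
tool_pos: [0.5565, 0.1053, 0.1236]
ee_rot: [-3.141, 0.001, 1.401]
wrist_force: [0.0, 0.2, -0.7]
width: 0.066
finger_force: 0.0
t 30.45 at [0.5565 0.1053 0.1236] rpy [-3.1412e+00  1.0000e-03  1.4007e+00]
[0.007, -0.004, 0.54, -0.001, 0.002, -0.0] x 3
--
```

```bash
python3 -m handwheel '[[0.002,0,0.14,0,0,0],[0.002,0,0.28,0,0,0],[0.002,0,0.4,0,0,0],[0.002,0,0.48,0,0,0],[0.002,0,0.52,0,0,0],[0.002,0,0.54,0,0,0],[0.002,0,0.54,0,0,0],[0.002,0,0.54,0,0,0],[0.002,0,0.54,0,0,0],[0.002,0,0.54,0,0,0]]'
python3 -m handwheel '[[0,0,0.006,0,0,0],[0,0,0.006,0,0,0],[0,0,0.006,0,0,0],[0,0,0.006,0,0,0]]'
python3 -c "
from h import *
r=json.load(open('r.json'));f=r['wood']; plan((*r['grip']['blue'],.0145,f[2]))"
```

```text
time: 31.28
tool_pos: [0.5575, 0.1072, 0.0177]
ee_rot: [3.139, -0.001, 1.404]
wrist_force: [-0.2, 0.0, 0.7]
width: 0.0659
finger_force: 0.0
time: 31.62
tool_pos: [0.5563, 0.1072, 0.015]
ee_rot: [3.141, 0.0, 1.404]
wrist_force: [0.0, -0.1, -0.7]
width: 0.0659
finger_force: 0.0
t 31.62 at [0.5563 0.1072 0.015 ] rpy [3.1414e+00 1.0000e-04 1.4042e+00]
[-0.003, -0.002, 0.002, 0.0, 0.0, 0.007] x 1
--
```

```bash
python3 -m handwheel '[[-0.003,0,0.001,0,0,0],[-0.003,0,0.001,0,0,0],[-0.003,0,0.001,0,0,0],[-0.003,0,0.001,0,0,0],[-0.003,0,0.001,0,0,0],[-0.003,0,0.001,0,0,0],[-0.003,0,0.001,0,0,0],[-0.003,0,0.001,0,0,0],[-0.003,0,0.001,0,0,0]]' 1
python3 -m handwheel '[[0,0,-0.1,0,0,0],[0,0,-0.25,0,0,0],[0,0,-0.4,0,0,0],[0,0,-0.5,0,0,0],[0,0,-0.55,0,0,0],[0,0,-0.55,0,0,0],[0,0,-0.55,0,0,0]]'
python3 - <<'E'
from h import *
r=json.load(open("r.json"));m=r["metal"]; plan((*r["tgt"]["blue"],.13,m[2]))
E
```

```text
time: 32.37
tool_pos: [0.5563, 0.1066, 0.0146]
ee_rot: [3.142, 0.0, 1.404]
wrist_force: [0.5, -0.5, -0.4]
width: 0.0305
finger_force: 30.0
time: 32.95
tool_pos: [0.556, 0.1065, 0.1241]
ee_rot: [-3.141, 0.0, 1.404]
wrist_force: [-0.3, 0.0, -0.8]
width: 0.0305
finger_force: 30.0
t 32.95 at [0.556  0.1065 0.1241] rpy [-3.1412e+00  2.0000e-04  1.4041e+00]
[-0.397, 0.214, -0.007, -0.001, 0.0, 0.763] x 4
[-0.283, 0.352, -0.007, 0.0, -0.0, 0.763] x 4
[-0.124, 0.434, -0.007, -0.0, -0.0, 0.763] x 4
[0.055, 0.448, -0.007, -0.0, -0.0, 0.763] x 4
--
```

```bash
python3 -m handwheel '[[-0.1,0.05,0,0,0,0.19],[-0.2,0.11,0,0,0,0.38],[-0.3,0.16,0,0,0,0.57],[-0.397,0.214,-0.01,0,0,0.763],[-0.397,0.214,-0.01,0,0,0.763]]'
python3 -m handwheel '[[-0.07,0.09,0,0,0,0.19],[-0.14,0.18,0,0,0,0.38],[-0.21,0.26,0,0,0,0.57],[-0.283,0.352,-0.01,0,0,0.763],[-0.283,0.352,-0.01,0,0,0.763]]'
python3 -m handwheel '[[-0.03,0.11,0,0,0,0.19],[-0.06,0.22,0,0,0,0.38],[-0.09,0.33,0,0,0,0.57],[-0.124,0.434,-0.01,0,0,0.763],[-0.124,0.434,-0.01,0,0,0.763]]'
python3 -m handwheel '[[0.01,0.13,0,0,0,0.22],[0.03,0.25,0,0,0,0.42],[0.04,0.35,0,0,0,0.6],[0.05,0.43,0,0,0,0.72],[0.055,0.448,-0.01,0,0,0.763],[0.055,0.448,-0.01,0,0,0.763],[0.055,0.448,-0.01,0,0,0.763],[0.055,0.448,-0.01,0,0,0.763]]'
python3 - <<'E'
from h import *
r=json.load(open("r.json"));m=r["metal"]; plan((*r["tgt"]["blue"],.026,m[2]))
E
```

```text
time: 33.37
tool_pos: [0.5849, 0.0176, 0.1237]
ee_rot: [-3.139, 0.004, 0.998]
wrist_force: [0.4, 0.2, -1.3]
width: 0.0304
finger_force: 30.0
time: 33.78
tool_pos: [0.614, -0.0675, 0.126]
ee_rot: [-3.141, 0.003, 0.6]
wrist_force: [-0.4, -0.0, -1.1]
width: 0.0306
finger_force: 30.0
time: 34.2
tool_pos: [0.643, -0.1524, 0.1283]
ee_rot: [-3.142, 0.003, 0.202]
wrist_force: [-0.8, -0.3, 0.0]
width: 0.0304
finger_force: 30.0
time: 34.87
tool_pos: [0.6722, -0.2334, 0.1324]
ee_rot: [-3.141, 0.001, -0.191]
wrist_force: [-0.4, 0.2, -0.2]
width: 0.0303
finger_force: 30.0
t 34.87 at [ 0.6722 -0.2334  0.1324] rpy [-3.1407e+00  9.0000e-04 -1.9060e-01]
[0.004, 0.01, 0.532, -0.002, 0.002, 0.005] x 3
--
```

```bash
python3 -m handwheel '[[0.002,0.002,0.12,0,0,0],[0.002,0.002,0.26,0,0,0],[0.002,0.002,0.38,0,0,0],[0.002,0.002,0.46,0,0,0],[0.002,0.002,0.51,0,0,0],[0.002,0.002,0.53,0,0,0],[0.002,0.002,0.53,0,0,0],[0.002,0.002,0.53,0,0,0],[0.002,0.002,0.53,0,0,0],[0.002,0.002,0.53,0,0,0]]'
python3 -m handwheel '[[0,0,0.02,0,0,0],[0,0,0.04,0,0,0],[0,0,0.05,0,0,0],[0,0,0.052,0,0,0],[0,0,0.052,0,0,0],[0,0,0.052,0,0,0],[0,0,0.052,0,0,0],[0,0,0.052,0,0,0]]'
python3 -c "
from h import *
r=json.load(open('r.json'));f=r['metal']; plan((*r['tgt']['blue'],.0145,f[2]))"
```

```text
time: 35.7
tool_pos: [0.6737, -0.2362, 0.0288]
ee_rot: [3.141, -0.003, -0.194]
wrist_force: [0.3, 0.2, -0.8]
width: 0.0304
finger_force: 30.0
time: 36.37
tool_pos: [0.6728, -0.2358, 0.0165]
ee_rot: [3.141, -0.0, -0.194]
wrist_force: [0.4, 0.2, -1.7]
width: 0.0306
finger_force: 30.0
t 36.37 at [ 0.6728 -0.2358  0.0165] rpy [ 3.1415e+00 -4.0000e-04 -1.9390e-01]
[-0.002, -0.002, 0.01, 0.0, -0.001, -0.002] x 1
--
```

```bash
python3 -m handwheel '[[0,-0.002,0.006,0,0,0],[0,-0.002,0.011,0,0,0],[0,-0.002,0.011,0,0,0],[0,-0.002,0.011,0,0,0],[0,-0.002,0.011,0,0,0]]'
python3 -m handwheel '[[0,0,0,0,0,0],[0,0,0,0,0,0],[0,0,0,0,0,0],[0,0,0,0,0,0],[0,0,0,0,0,0]]' -0.4
python3 -m handwheel '[[0,0,-0.1,0,0,0],[0,0,-0.25,0,0,0],[0,0,-0.4,0,0,0],[0,0,-0.5,0,0,0],[0,0,-0.6,0,0,0],[0,0,-0.6,0,0,0],[0,0,-0.6,0,0,0]]'
python3 -m handwheel '[[-0.1,-0.2,0,0,0,0],[-0.2,-0.4,0,0,0,0],[-0.3,-0.6,0,0,0,0],[-0.4,-0.8,0,0,0,0],[-0.5,-1,0,0,0,0],[-0.5,-1,0,0,0,0],[-0.5,-1,0,0,0,0],[-0.5,-1,0,0,0,0]]'
python3 - <<'E'
from h import *
cv2.imwrite("pics/top4.png",viewer.snapshot("top")[:,:,::-1])
a=cv2.imread("pics/top4.png"); b=a[125:245,335:405]
w=np.zeros((600,800,3),np.uint8); w[:,:350]=cv2.resize(b,(350,600),interpolation=cv2.INTER_CUBIC); w[:450,352:800]=cv2.resize(a[20:300,130:409],(448,450))
cv2.imwrite("pics/chk3.png",w)
E
```

```text
time: 36.78
tool_pos: [0.673, -0.2354, 0.0147]
ee_rot: [3.141, -0.001, -0.194]
wrist_force: [-1.0, 0.9, 2.9]
width: 0.0306
finger_force: 30.0
time: 37.2
tool_pos: [0.6726, -0.2354, 0.0137]
ee_rot: [-3.142, 0.001, -0.194]
wrist_force: [0.8, -0.5, -0.2]
width: 0.0602
finger_force: 0.0
time: 37.78
tool_pos: [0.6735, -0.2358, 0.1356]
ee_rot: [3.141, -0.003, -0.194]
wrist_force: [0.3, 0.6, -0.7]
width: 0.0659
finger_force: 0.0
time: 38.45
tool_pos: [0.6124, -0.0195, 0.1323]
ee_rot: [3.14, 0.002, -0.192]
wrist_force: [0.2, -0.1, -0.3]
width: 0.0658
finger_force: 0.0
```

View pics/chk3.png

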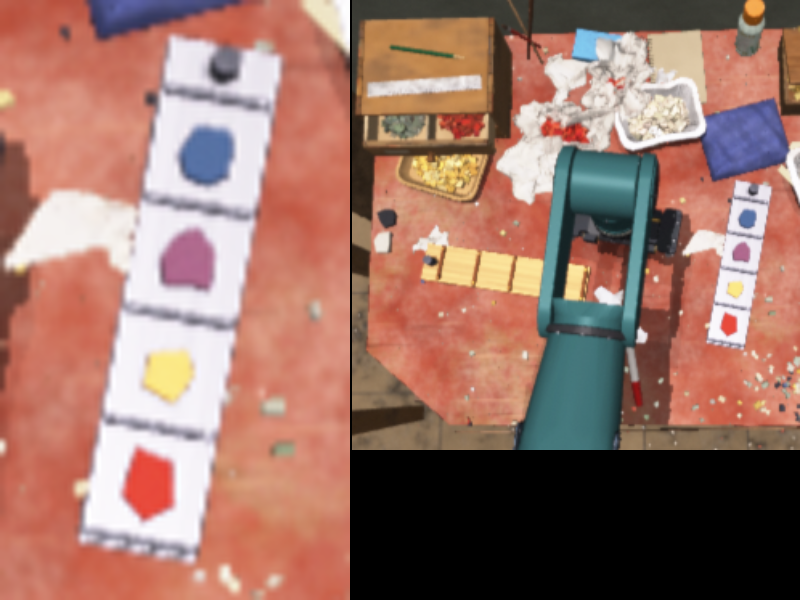

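All four slabs lie flat and centred. From the pin they run blue (208,156), purple (188,260), ochre (169,375), red (150,484). The arm is clear, so I'll hand in.

```bash
python3 -c "
from bench import robot
print(robot.close_job())"
```

```text
the job is handed in; nothing more can be done
None
```

The four slabs are on the metal rack in reversed order (from the pin: blue, purple, ochre, red), each flat and within about 2 mm of its place's middle in the last top view, and the job was handed in at about 38 s.

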